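# Scan the lens pot's bar label and dock the scanner

### The job

Take the handheld scanner out of its dock and read the bar label on top of the round black lens pot: hold the scanner upright with its nose pointing straight down about 7.5 cm above the middle of the label, its broad side lined up with the label's long side, and keep it still there for a good second. Do not read the label on the strip box and do not shift the pot. Then stand the scanner back upright in its dock and let go.

Things in the scene. Friction and masses are not known exactly. Their poses are not given: they have to be found in the camera images.
- scanner_mid (a point): Handheld stick scanner of plain white plastic, 120 mm tall, standing upright on its nose in the dock. This point is its centre, 60 mm above the nose face. z runs up the handle, away from the nose; the nose with the dark reading window looks along -z. The foot (lowest 36 mm) is 34 mm in x by 56 mm in y; the handle above it, up to the top, is 28 mm in x by 40 mm in y, so it is gripped from above across x (28 mm). y is the scanner's broad side. About 0.15 kg.
- scan_spot (a point): The scanner's reading spot, a point fixed to the scanner 75 mm straight ahead of the middle of its nose face (135 mm below scanner_mid, on the scanner's axis). The label is read when this spot is held on it.
- pot_label (a point): Middle of the white bar label (24 mm in x by 44 mm in y, bars in a row along y) on the flat top of the round black lens pot, 66 mm across and 33 mm high, standing loose on the worktop. z points up; y is the label's long side. This is the label to read.
- box_label (a point): Middle of the same kind of bar label (24 x 44 mm) on the lid of the rectangular hinged strip box, 78 x 112 x 55 mm, standing loose on the worktop. Not to be read.
- dock_floor (a point): Middle of the inner floor of the scanner's dock, a low grey open-topped tray fixed to the worktop, 66 mm in x by 88 mm in y outside and 14 mm high, walls 6 mm, so the pocket is 54 by 76 mm (10 mm of room on each side of the scanner's foot). The floor is 6 mm above the worktop and the rim 8 mm above the floor. z points up. The scanner stands in it, its x and y roughly along the dock's.
Not all that is in view belongs to the job. Leave any pink look-alike of the part that bears scanner_mid alone. What is shaped like the part that bears pot_label but red is not meant.

How it is judged:
By the outcome, as a careful person would: the job done as asked, in the order asked, and still so for the second after the job is handed in, with the robot touching nothing.
It also fails if it takes over 53 s, if anything falls off the work surface, if the arm or the gripper's body presses on something with over 40 N, if the wrist force passes 120 N, or if a joint passes its speed limit or range.

### The arm

A 6-joint arm with a two-finger parallel gripper is mounted at the origin on a cart in front of the work surface, level with it; the furniture and walls round the work are solid. World frame = base frame: x ahead of the robot, y to its left, z up, the work surface at z = 0. Lengths are in mm, angles in rad, forces in N, time in s.
With the tool pointing down it reaches from about 400 to 925 mm from the base axis. Payload 12.5 kg.
Tool frame: the origin (TCP) lies midway between the tips of the shut fingers; the grasp point (between the pads) lies env.grasp_offset behind it (env.grasp_offset is the distance from the TCP to the grasp point, in mm); x points along the fingers, y is the direction in which the jaws open and shut, and the axes are right-handed (so a half turn about x gives the same grasp; the last joint's range is limited). The gripper opens to 95 mm and grips with 3 to 60 N. Pads are 20 mm wide; open, the fingers measure 119 mm over their backs; the gripper's body (75 mm by 180 mm) begins 59 mm behind the grasp point.
Start: joints at [0.997, 0.491, 1.559, -0, 1.092, -0.106], TCP at [281.815, 557.878, 214.661] pointing down, gripper open.
Joint ranges: [-3.1, 3.1], [-0.84, 2.19], [0.05, 2.79], [-1.13, 4.28], [0.06, 2.93], [-2.69, 2.69]. Speed limits (rad/s): [2.22, 2.22, 2.79, 3.14, 3.14, 3.14].

### API

Orientations are given as [roll, pitch, yaw] about the fixed x, y, z axes, in that order (R = Rz(yaw) Ry(pitch) Rx(roll)).
In Python, from cell import env gives the robot as it stands.
- The arm moves only by the tool apply_moves, never from a script. Its arguments are lists of equal length, an entry for each row: "offset": the shift along the world's x, y, z in units of 25 mm (1.0 is 25 mm), a list of three; "yaw": the turn about the world's z in units of 6 degrees (1.0 is 6 degrees); "jaw": the closure, from -1 (fully open) to 1 (shut), so that 0 is half open. A call has 1 to 20 rows; each row is the pose to reach, as a shift and turn from the pose measured when the call began; what a row does not reach only later rows make up. A row lasts 1/8 s, in which the tool goes at most 62.5 mm and 10.7 degrees, less where a joint would pass 70% of its speed; a pose out of reach is approached as far as the arm can. A call with a gripper value outside its range is refused whole. The fingers move at their own pace and stop on an object; the grip force is fixed at half the most. Time passes only in rows, so rows that repeat a pose let the fingers close. It gives the time, the measured TCP pose, the force and the opening at its end, in the units of the state.
- env.state(): the state, without advancing time (a new reading comes with each control period).
- env.read_camera(name): name is "scene" or "top" or "wrist"; returns a dict with "frame" (420x560x3 uint8, red, green, blue), "fx", "fy", "cx", "cy" (pixels), "xyz" and "rotation" of the camera in the world; the wrist camera has in their place "hand_eye" (4x4, takes a point from camera to tool coordinates, whose origin is the TCP and whose axes are the tool frame's). Camera axes: x right, y down, z forward; pixel columns grow to the right and rows downward; lengths in mm; the calibration is good to about 2 mm. A picture is of the moment at which its call begins: read the wrist's pose just before it. There is no depth.
- env.job_done(): hands the job in, once; it reports no verdict.
The state is a dict: "t": time; "joints": joint angles; "qvel": joint speeds; "tau": joint torques, N m; "eef_pos": TCP position; "tcp_rot": TCP orientation; "ft_force": force on the tool from outside, world axes, zero at the start; "moment": the same for the moment, N m; "opening": opening from 0.0 (shut) to 1.0 (fully open).
Only numpy, scipy, OpenCV 4.12 (cv2) and the standard library are available. Lean on these libraries where they do the work, as an engineer would, in place of code of your own. Each camera call takes 0.05 s, during which the arm holds its last target.

## Working session

There is one attempt and no reset: what is moved stays moved. The work goes in short steps, Python scripts to look and compute and a tool call to move; the robot and the scene stay as the last step left them, time stands still between calls to the robot, and variables do not carry over. Pictures are saved under pics/ and viewed, and the job is handed in when it is done.

Besides the shell and the picture viewer there is one more tool, called after "Request:" as a command line: name --pt "numbers of a row" for each row, then --argument value for the rest. apply_moves: Moves the arm, as the interface text tells. Its arguments: {"type":"object","properties":{"offset":{"type":"array"},"yaw":{"type":"array"},"jaw":{"type":"array"}},"required":["offset","yaw","jaw"]}

```bash
ls; mkdir -p pics
python3 - <<'E'
from cell import env
import cv2
s=env.state();print({k:s[k] for k in('t','eef_pos','tcp_rot','opening','ft_force')},env.grasp_offset)
for n in('scene','top','wrist'):
    c=env.read_camera(n);cv2.imwrite(f'pics/{n}0.png',c['frame'][:,:,::-1])
    print(n,{k:c[k] for k in c if k!='frame'})
E
```

```text
pics
{'t': 0.0, 'eef_pos': array([281.65549985, 557.65295438, 214.06221406]), 'tcp_rot': array([-1.65386922,  1.56969032, -2.12160115]), 'opening': 1.0032463748032967, 'ft_force': array([-0.74879845, -0.94404151,  0.1869234 ])} 18.8
scene {'fx': 521.0095101971307, 'fy': 521.0095101971307, 'cx': 275.0701706504751, 'cy': 210.55903965113995, 'xyz': array([-133.83437948, -653.71543397,  592.37920977]), 'rotation': array([-2.11551163, -0.02305699, -0.78257613])}
top {'fx': 465.3394217243902, 'fy': 465.3394217243902, 'cx': 286.5861245401745, 'cy': 215.62257091701474, 'xyz': array([468.53973832,  18.67774425, 966.56948128]), 'rotation': array([-3.06080081, -0.01749411, -1.56593842])}
wrist {'fx': 331.3059333071162, 'fy': 331.3059333071162, 'cx': 278.0721665831721, 'cy': 211.1514707486644, 'hand_eye': array([[ 3.23926286e-05, -2.90261160e-01,  9.56947469e-01,
        -1.69720381e+02],
       [ 9.99999966e-01, -2.37225031e-04, -1.05805014e-04,
         4.93312448e-01],
       [ 2.57722979e-04,  9.56947440e-01,  2.90261143e-01,
        -8.30596772e+01],
       [ 0.00000000e+00,  0.00000000e+00,  0.00000000e+00,
         1.00000000e+00]])}
```

View pics/scene0.png

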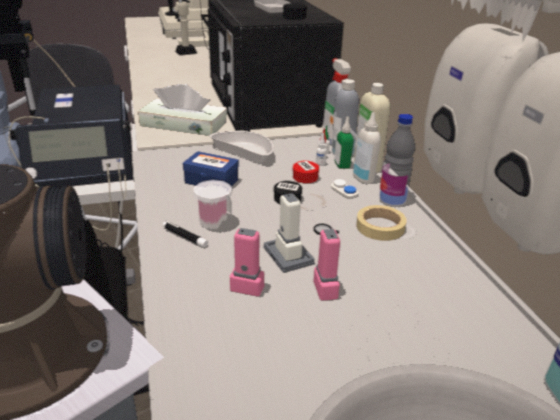

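View pics/top0.png

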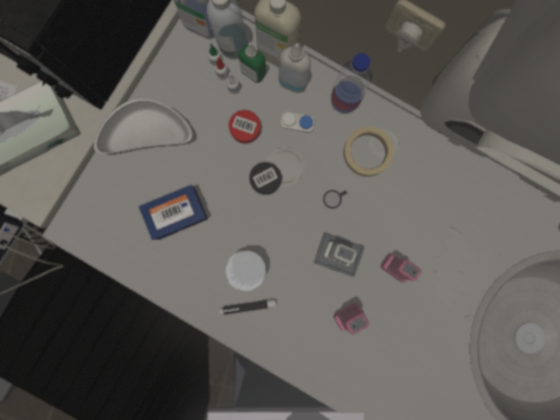

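View pics/wrist0.png

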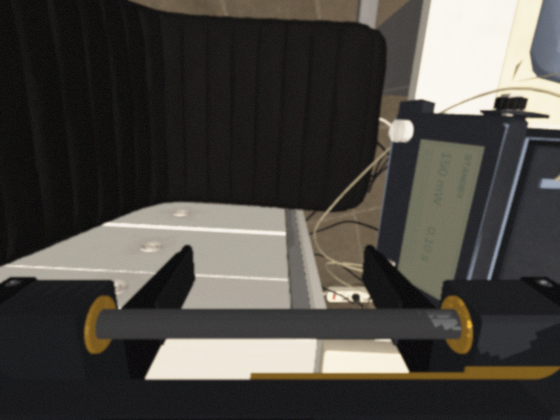

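Could be taken for the target: the scanners are white in the dock (top 343,253), pink (401,267) and pink (352,320). The pots are black (265,178) and red (245,126), and the box label is at (172,212). By the description I choose the white docked scanner and the black pot, and will check both in a close crop.

```bash
cat > h.py <<'E'
import numpy as np,cv2
from scipy.spatial.transform import Rotation as R
def ray(c,u,v):
    M=R.from_euler('xyz',c['rotation']).as_matrix()
    return M@np.array([(u-c['cx'])/c['fx'],(v-c['cy'])/c['fy'],1.]),np.array(c['xyz'])
def onz(c,u,v,z):
    d,o=ray(c,u,v);return o+d*(z-o[2])/d[2]
def proj(c,p):
    M=R.from_euler('xyz',c['rotation']).as_matrix()
    q=M.T@(np.array(p)-c['xyz']);return np.array([c['fx']*q[0]/q[2]+c['cx'],c['fy']*q[1]/q[2]+c['cy']])
def wristcam(c,s):
    T=np.array(c['hand_eye']);Rt=R.from_euler('xyz',s['tcp_rot']).as_matrix()
    return dict(c,xyz=Rt@T[:3,3]+s['eef_pos'],rotation=R.from_matrix(Rt@T[:3,:3]).as_euler('xyz'))
E
python3 - <<'E'
import cv2
a=cv2.imread('pics/top0.png');b=cv2.imread('pics/scene0.png')
x=cv2.resize(a[225:285,305:385],None,fx=5,fy=5,interpolation=cv2.INTER_CUBIC)
y=cv2.resize(a[148:208,225:305],None,fx=5,fy=5,interpolation=cv2.INTER_CUBIC)
z=cv2.resize(b[175:275,250:330],(400,500),interpolation=cv2.INTER_CUBIC)
import numpy as np
o=np.zeros((600,800,3),np.uint8);o[:300,:400]=x;o[300:,:400]=y;o[:500,400:]=z
cv2.imwrite('pics/crop0.png',o)
E
```

```text
(no output)
```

View pics/crop0.png

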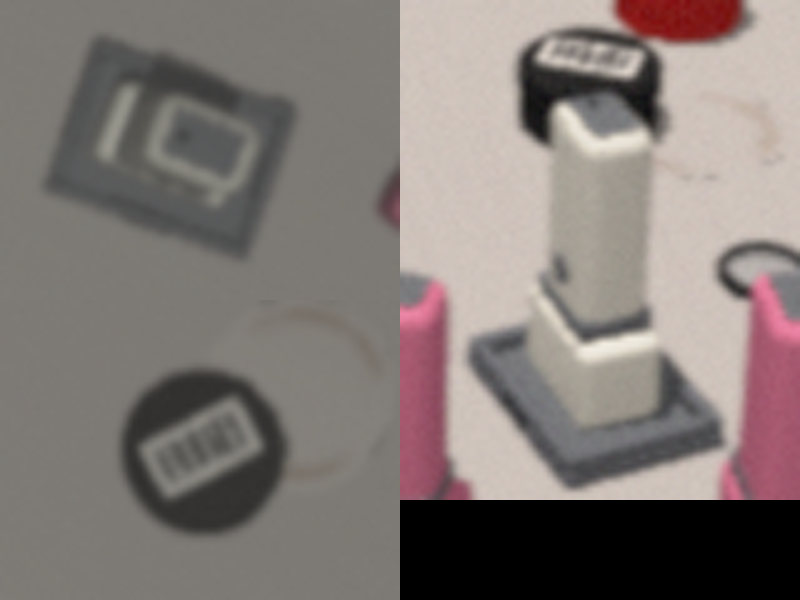

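Run:
```python
from cell import env
from h import *
c=env.read_camera('top')
def q(pts,off,z):
    P=np.array([onz(c,off[0]+(x+.5)/5-.5,off[1]+(y+.5)/5-.5,z) for x,y in pts]);m=P.mean(0)
    e=[P[(i+1)%4]-P[i] for i in range(4)]
    print(m.round(1),[(round(np.linalg.norm(v[:2]),1),round(np.degrees(np.arctan2(v[1],v[0])),1)) for v in e]); return m
q([(100,38),(297,100),(248,258),(45,188)],(305,225),14)
m=q([(160,92),(260,118),(240,190),(148,165)],(305,225),126)
q([(140,140),(238,93),(266,150),(168,200)],(225,148),33)
for n,u,v,z in(('pink1',410,270,120),('pink2',357,325,120),('red',245,126,33),('box',172,212,55),('cup',246,271,70)):print(n,onz(c,u,v,z).round(0))
s=env.state();print(s['t'],R.from_euler('xyz',s['tcp_rot']).as_matrix().round(3))
```

```text
[ 468.2 -105.4   14. ] [(np.float64(84.6), np.float64(-107.2)), (np.float64(67.6), np.float64(162.3)), (np.float64(87.4), np.float64(71.3)), (np.float64(65.4), np.float64(-20.2))]
[ 470.  -101.5  126. ] [(np.float64(37.3), np.float64(-104.3)), (np.float64(27.0), np.float64(164.0)), (np.float64(34.3), np.float64(75.1)), (np.float64(26.7), np.float64(-9.6))]
[623.   46.4  33. ] [(np.float64(44.1), np.float64(-63.6)), (np.float64(26.0), np.float64(-153.7)), (np.float64(44.6), np.float64(117.7)), (np.float64(27.0), np.float64(25.4))]
pink1 [ 439. -221.  120.]
pink2 [ 341. -123.  120.]
red [727.  89.  33.]
box [548. 228.  55.]
cup [435.  80.  70.]
0.2 [[-0.     0.451  0.893]
 [-0.     0.893 -0.451]
 [-1.    -0.001 -0.   ]]
```

The crop shows the white scanner standing in the grey dock, and the white label on the black pot at (265,178). Next I move above the scanner.

Request:
apply_moves --pt "0.5 -2 0" --pt "1.2 -4 0" --pt "1.8 -6 0" --pt "2.4 -8 0" --pt "3 -10 0" --pt "3.6 -12 0" --pt "4.2 -14 0" --pt "4.8 -16 0" --pt "5.4 -18 0" --pt "6 -20 0" --pt "6.5 -22 0" --pt "7 -24 0" --pt "7.5 -25.6 0" --pt "7.5 -26.4 0" --pt "7.5 -26.4 0" --pt "7.5 -26.4 0" --yaw '[-1,-2,-3,-4,-5,-6,-7,-8,-9,-10,-11,-12,-13,-13.2,-13.2,-13.2]' --jaw '[-1,-1,-1,-1,-1,-1,-1,-1,-1,-1,-1,-1,-1,-1,-1,-1]'

```text
t: 2.2
eef_pos: [469.0, -101.6, 214.3]
tcp_rot: [-1.801, 1.57, 2.632]
ft_force: [0.3, -0.4, -0.1]
opening: 1.0
```

```bash
cat > look.py <<'E'
import sys
from cell import env
from h import *
def look(tag):
    s=env.state();c=wristcam(env.read_camera('wrist'),s)
    cv2.imwrite(f'pics/{tag}.png',c['frame'][:,:,::-1])
    M=R.from_euler('xyz',s['tcp_rot']).as_matrix()
    print('t',s['t'],'pos',s['eef_pos'].round(1),'ydir',np.degrees(np.arctan2(M[1,1],M[0,1])).round(1),'open',round(s['opening'],3),'ft',s['ft_force'].round(1),'xaxis',M[:,0].round(3))
    return s,c
E
python3 - <<'E'
from look import *
s,c=look('w1')
print(c['xyz'],proj(c,(470,-101.5,126)),proj(c,(468.2,-105.4,14)))
E
```

```text
t 2.2 pos [ 469.  -101.6  214.3] ydir -16.0 open 1.0 ft [ 0.3 -0.4 -0.1] xaxis [-0.001  0.    -1.   ]
[491.59511274 -21.68985602 383.99576878] [280.11824568 216.17026382] [279.13348855 189.84383251]
```

View pics/w1.png

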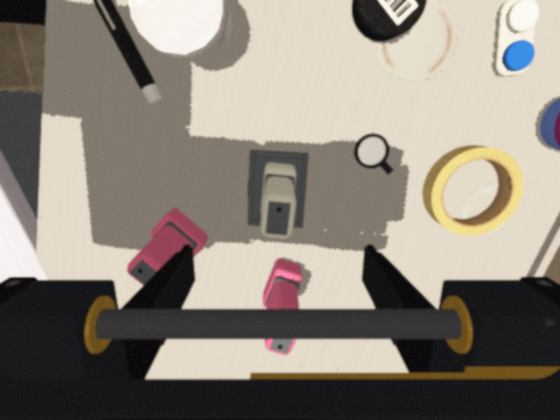

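Run:
```python
import cv2
a=cv2.imread('pics/w1.png')
cv2.imwrite('pics/w1c.png',cv2.resize(a[145:245,240:320],None,fx=6,fy=6,interpolation=cv2.INTER_CUBIC))
```

```text
(no output)
```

View pics/w1c.png

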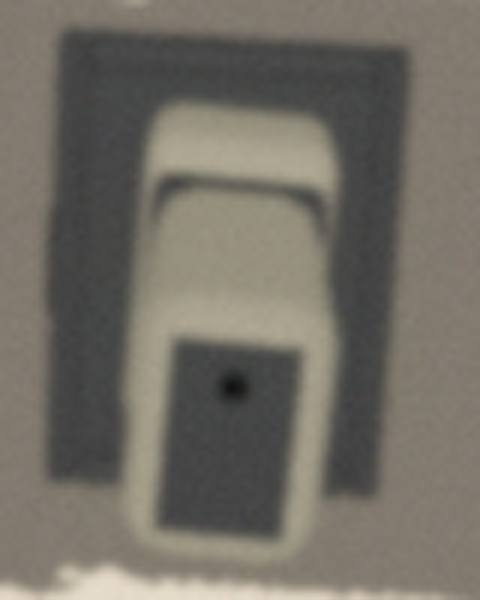

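Run:
```python
from look import *
s,c=look('w1b')
def q(pts,off,z,k=6):
    P=np.array([onz(c,off[0]+(x+.5)/k-.5,off[1]+(y+.5)/k-.5,z) for x,y in pts]);m=P.mean(0)
    e=[P[(i+1)%4]-P[i] for i in range(4)]
    print(m.round(1),[(round(float(np.linalg.norm(v[:2])),1),round(float(np.degrees(np.arctan2(v[1],v[0]))),1)) for v in e])
q([(175,340),(302,350),(282,538),(157,526)],(240,145),126)
q([(128,318),(338,318),(310,550),(130,548)],(240,145),126)
q([(65,33),(410,48),(378,495),(50,478)],(240,145),14)
c=env.read_camera('top')
```

```text
t 2.25 pos [ 469.1 -101.4  214.3] ydir -15.9 open 0.999 ft [-0.4 -0.4  0.6] xaxis [-0.001  0.    -1.   ]
[ 467.8 -102.2  126. ] [(17.1, -20.6), (27.1, -111.2), (17.4, 158.2), (26.8, 68.2)]
[ 467.7 -101.5  126. ] [(28.1, -15.9), (33.4, -111.7), (25.0, 163.4), (33.0, 73.7)]
[ 466.2 -104.5   14. ] [(63.7, -18.4), (87.6, -108.6), (64.8, 160.9), (86.9, 70.7)]
```

The wrist crop shows the dock rim spanning px (251–308, 150–227) and the scanner top at about (278,215). The scanner's y axis is at about 69° and its centre at about (468,-102). I go down and grip.

Request:
apply_moves --pt "-0.04 0 -1" --pt "-0.04 0 -2" --pt "-0.04 0 -3" --pt "-0.04 0 -4" --pt "-0.04 0 -5" --pt "-0.04 0 -5.45" --pt "-0.04 0 -5.45" --pt "-0.04 0 -5.45" --pt "-0.04 0 -5.45" --pt "-0.04 0 -5.45" --pt "-0.04 0 -5.45" --pt "-0.04 0 -5.45" --pt "-0.04 0 -5.45" --pt "-0.04 0 -5.45" --pt "-0.04 0 -5.45" --pt "-0.04 0 -5.45" --yaw '[-0.85,-0.85,-0.85,-0.85,-0.85,-0.85,-0.85,-0.85,-0.85,-0.85,-0.85,-0.85,-0.85,-0.85,-0.85,-0.85]' --jaw '[-1,-1,-1,-1,-1,-1,-0.5,0,0.3,0.6,0.8,1,1,1,1,1]'

```text
t: 4.35
eef_pos: [468.2, -101.4, 78.1]
tcp_rot: [-1.783, 1.57, 2.563]
ft_force: [0.5, -0.2, -0.4]
opening: 0.292
```

Run:
```python
from look import *
s,c=look('w2')
cv2.imwrite('pics/s2.png',env.read_camera('scene')['frame'][150:300,180:360,::-1].repeat(3,0).repeat(3,1))
```

```text
t 4.35 pos [ 468.2 -101.4   78.1] ydir -21.0 open 0.292 ft [ 0.5 -0.2 -0.4] xaxis [-0.  0. -1.]
```

View pics/s2.png

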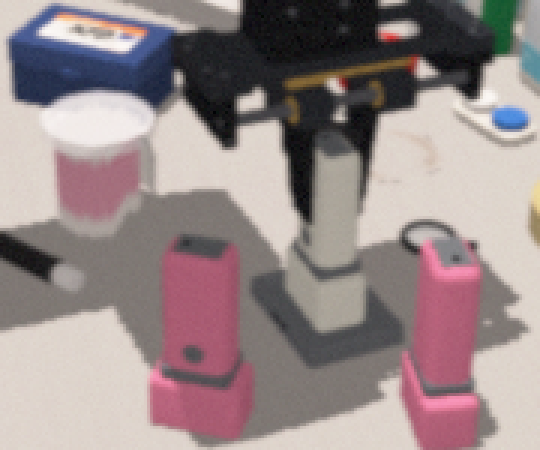

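View pics/w2.png

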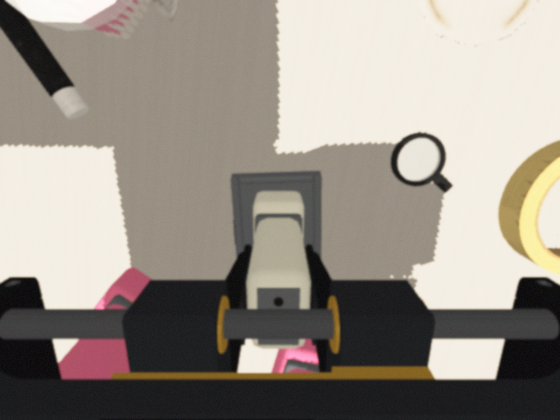

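Gripped: the opening is 27.7 mm and the scanner is upright in the jaws. I lift and look on the way.

Request:
apply_moves --pt "0 0 0.5" --pt "0 0 1.2" --pt "0 0 2" --pt "0 0 3" --pt "0 0 4" --pt "0 0 4.4" --pt "0.6 0.6 4.4" --pt "1.4 1.3 4.4" --pt "2.2 2.1 4.4" --pt "3 2.9 4.4" --pt "3.8 3.7 4.4" --pt "4.6 4.4 4.4" --pt "5.3 5.1 4.4" --pt "5.8 5.6 4.4" --pt "6.1 5.9 4.4" --pt "6.2 5.9 4.4" --pt "6.2 5.9 4.4" --pt "6.2 5.9 4.4" --yaw '[0,0,0,0,0,0,0.8,1.6,2.4,3.2,4,5,6,7,7.7,8,8,8]' --jaw '[1,1,1,1,1,1,1,1,1,1,1,1,1,1,1,1,1,1]'

```text
t: 6.7
eef_pos: [622.9, 45.7, 188.1]
tcp_rot: [-1.839, 1.57, -2.94]
ft_force: [-0.4, 0.2, -1.8]
opening: 0.295
```

Run:
```python
from look import *
s,c=look('w3')
a=cv2.imread('pics/w3.png')
t=env.read_camera('top');cv2.imwrite('pics/t3.png',t['frame'][:,:,::-1])
t=env.read_camera('scene');cv2.imwrite('pics/s3.png',cv2.resize(t['frame'][120:270,200:380,::-1],None,fx=4,fy=4))
```

```text
t 6.7 pos [622.9  45.7 188.1] ydir 26.9 open 0.295 ft [-0.4  0.2 -1.8] xaxis [-0.001 -0.    -1.   ]
```

View pics/w3.png

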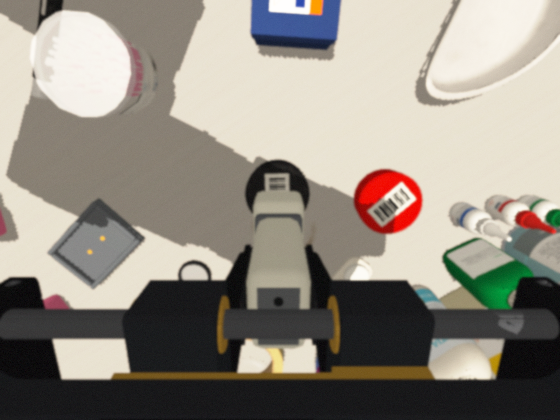

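View pics/s3.png

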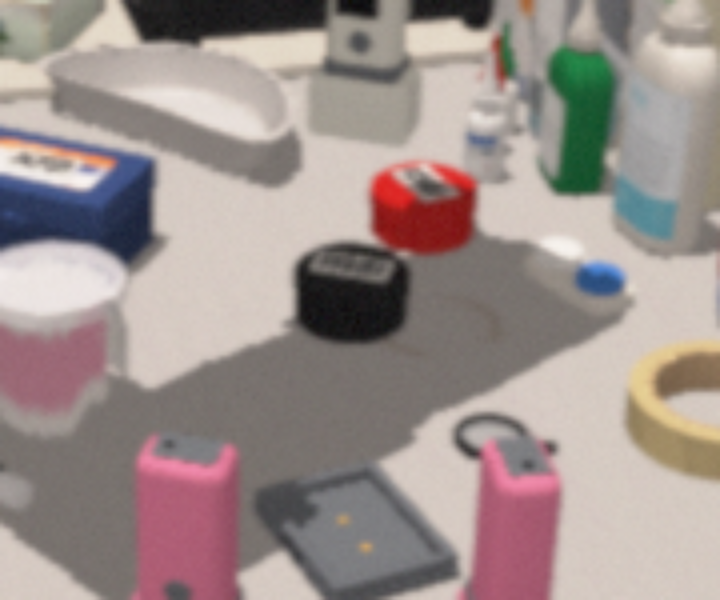

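Run:
```python
from look import *
s,c=look('w3b')
a=cv2.imread('pics/w3b.png');k=8
b=cv2.resize(a[155:225,235:325],None,fx=k,fy=k,interpolation=cv2.INTER_CUBIC)
def box(ctr,yd,hx,hy,z,col):
    th=np.radians(yd);Y=np.array([np.cos(th),np.sin(th)]);X=np.array([Y[1],-Y[0]])
    pts=[]
    for i,j in((1,1),(1,-1),(-1,-1),(-1,1)):
        p=ctr[:2]+X*hx*i+Y*hy*j;pts.append((proj(c,(p[0],p[1],z))-(235,155)+.5)*k-.5)
    cv2.polylines(b,[np.array(pts).astype(int)],True,col,1)
box(np.array([623,46.4]),117,12,22,33,(0,0,255))
box(s['eef_pos'],116.9,17,28,s['eef_pos'][2]-78.1+6,(0,255,0))
box(s['eef_pos'],116.9,17,28,s['eef_pos'][2]-78.1+42,(0,255,255))
cv2.polylines(b,[np.array([(proj(c,(623+33*np.cos(t),46.4+33*np.sin(t),33))-(235,155)+.5)*k-.5 for t in np.linspace(0,6.28,60)]).astype(int)],True,(255,0,255),1)
cv2.imwrite('pics/w3c.png',b)
```

```text
t 6.85 pos [623.   45.9 188.3] ydir 26.9 open 0.293 ft [ 0.5  0.3 -1.2] xaxis [-0. -0. -1.]
```

View pics/w3c.png

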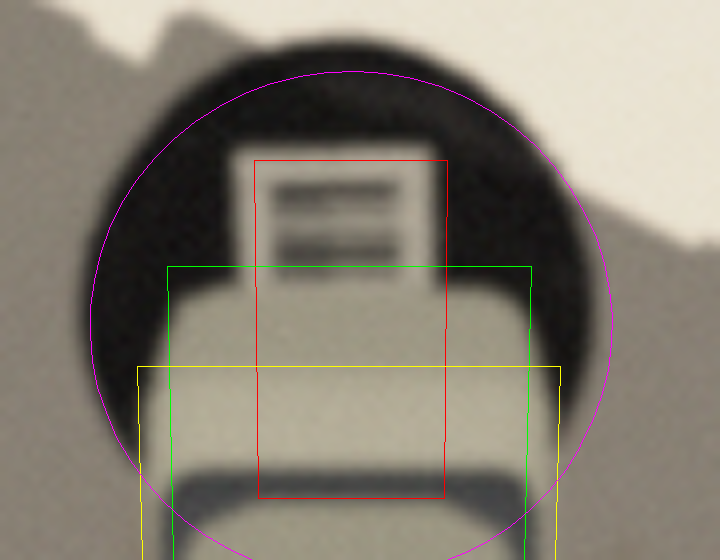

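Run:
```python
from look import *
c=env.read_camera('scene');k=8
a=c['frame'][:,:,::-1];u0,v0=265,170
b=cv2.resize(a[v0:v0+45,u0:u0+50],None,fx=k*1,fy=k,interpolation=cv2.INTER_CUBIC)
d0=(258,230);d=cv2.resize(a[d0[1]:d0[1]+45,d0[0]:d0[0]+62],None,fx=k,fy=k,interpolation=cv2.INTER_CUBIC)
def poly(img,o,P,col):
    cv2.polylines(img,[np.array([(proj(c,p)-o+.5)*k-.5 for p in P]).astype(int)],True,col,1)
def box(ctr,yd,hx,hy,z):
    th=np.radians(yd);Y=np.array([np.cos(th),np.sin(th)]);X=np.array([Y[1],-Y[0]])
    return [np.r_[np.array(ctr)+X*hx*i+Y*hy*j,z] for i,j in((1,1),(1,-1),(-1,-1),(-1,1))]
for ct,col in(((623,46.4),(0,0,255)),((620.4,47),(0,255,0))):
    poly(b,(u0,v0),box(ct,117,12,22,33),col)
    poly(b,(u0,v0),[(ct[0]+33*np.cos(t),ct[1]+33*np.sin(t),33) for t in np.linspace(0,6.28,60)],col)
for ct,col in(((468.2,-105.4),(0,0,255)),((466.2,-104.5),(0,255,0))): poly(d,d0,box(ct,71,33,44,14),col)
o=np.zeros((370,910,3),np.uint8);o[:360,:400]=b;o[:360,405:901]=d
cv2.imwrite('pics/s4.png',cv2.resize(o,(800,325)))
t=env.read_camera('top')
```

```text
(no output)
```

View pics/s4.png

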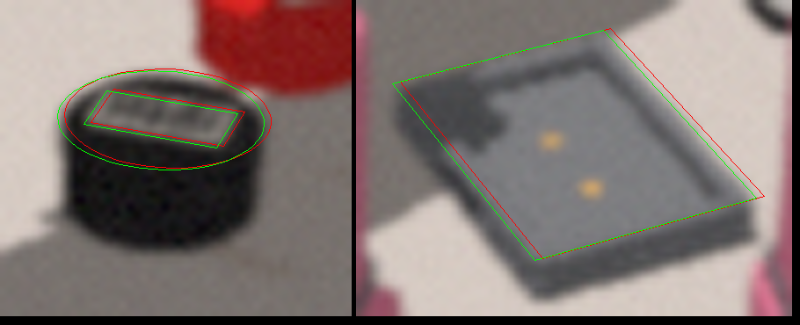

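The wrist-based estimate (green) fits the scene camera better for both label and dock. The label is therefore at about (620.4, 47.0). I fine-adjust and hold.

Request:
apply_moves --pt "-0.11 0.07 -0.1" --pt "-0.11 0.07 -0.2" --pt "-0.11 0.07 -0.32" --pt "-0.11 0.07 -0.32" --pt "-0.11 0.07 -0.32" --pt "-0.11 0.07 -0.32" --pt "-0.11 0.07 -0.32" --pt "-0.11 0.07 -0.32" --pt "-0.11 0.07 -0.32" --pt "-0.11 0.07 -0.32" --pt "-0.11 0.07 -0.32" --pt "-0.11 0.07 -0.32" --pt "-0.11 0.07 -0.32" --pt "-0.11 0.07 -0.32" --pt "-0.11 0.07 -0.32" --pt "-0.11 0.07 -0.32" --pt "-0.11 0.07 -0.32" --pt "-0.11 0.07 -0.32" --yaw '[0,0,0,0,0,0,0,0,0,0,0,0,0,0,0,0,0,0]' --jaw '[1,1,1,1,1,1,1,1,1,1,1,1,1,1,1,1,1,1]'

```text
t: 9.25
eef_pos: [620.4, 47.7, 180.2]
tcp_rot: [-1.696, 1.57, -2.796]
ft_force: [0.6, 0.4, -1.7]
opening: 0.292
```

Run:
```python
from look import *
s,c=look('w5')
a=cv2.imread('pics/w5.png');k=8
b=cv2.resize(a[155:225,235:325],None,fx=k,fy=k,interpolation=cv2.INTER_CUBIC)
def box(ctr,yd,hx,hy,z,col):
    th=np.radians(yd);Y=np.array([np.cos(th),np.sin(th)]);X=np.array([Y[1],-Y[0]])
    pts=[]
    for i,j in((1,1),(1,-1),(-1,-1),(-1,1)):
        p=ctr[:2]+X*hx*i+Y*hy*j;pts.append((proj(c,(p[0],p[1],z))-(235,155)+.5)*k-.5)
    cv2.polylines(b,[np.array(pts).astype(int)],True,col,1)
e=s['eef_pos'];sh=-0.8*np.array([np.cos(np.radians(117)),np.sin(np.radians(117))])
box(e[:2]+sh,116.9,12,22,33,(0,0,255))
box(e[:2]+sh,116.9,17,28,e[2]-72.1,(0,255,0))
box(e[:2]+sh,116.9,17,28,e[2]-36.1,(0,255,255))
cv2.imwrite('pics/w5c.png',b)
c=env.read_camera('scene')
b=cv2.resize(c['frame'][20:220,200:380,::-1],None,fx=3,fy=3);cv2.imwrite('pics/s5.png',b)
```

```text
t 9.25 pos [620.4  47.7 180.2] ydir 27.0 open 0.292 ft [ 0.6  0.4 -1.7] xaxis [-0. -0. -1.]
```

View pics/w5c.png

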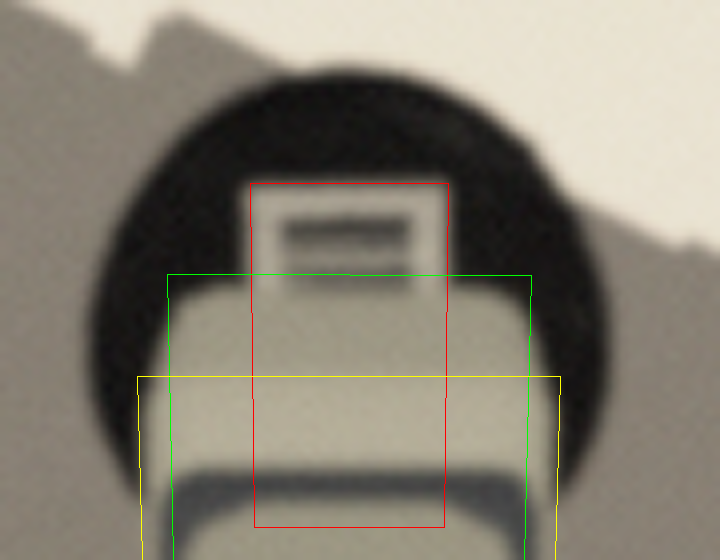

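View pics/s5.png

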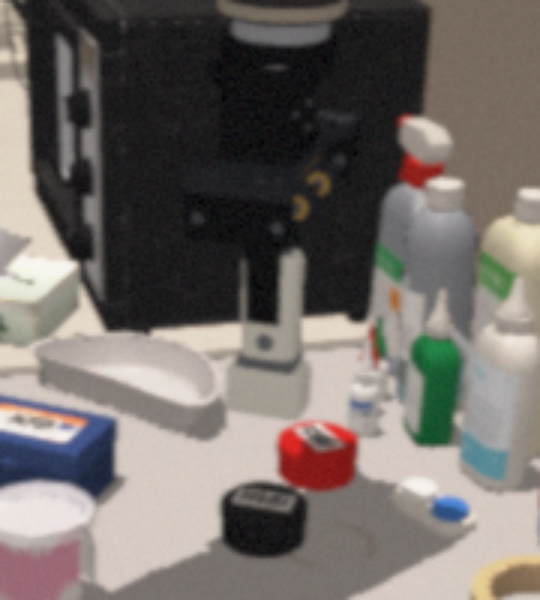

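The wrist overlay shows the label's expected outline (red, px (250,182)–(448,526) in the crop) on the real label within about 0.5 mm. The scene view shows the scanner upright and the pot unmoved. I hold a little longer, then go back over the dock.

Request:
apply_moves --pt "0 0 0" --pt "0 0 0" --pt "0 0 0" --pt "0 0 0" --pt "0 0 0" --pt "0 0 0" --pt "0 0 0" --pt "0 0 0" --pt "0 0 0" --pt "0 0 0.2" --pt "0 0 0.4" --yaw '[0,0,0,0,0,0,0,0,0,0,0]' --jaw '[1,1,1,1,1,1,1,1,1,1,1]'

```text
t: 10.72
eef_pos: [620.5, 47.7, 190.7]
tcp_rot: [-1.469, 1.57, -2.569]
ft_force: [0.1, -0.1, -1.4]
opening: 0.29
```

Request:
apply_moves --pt "-0.4 -0.4 0" --pt "-1 -1 0" --pt "-1.8 -1.8 0" --pt "-2.6 -2.6 0" --pt "-3.4 -3.4 0" --pt "-4.2 -4.2 0" --pt "-5 -5 0" --pt "-5.6 -5.5 0" --pt "-6 -5.9 0" --pt "-6.12 -6.03 0" --pt "-6.12 -6.03 0" --pt "-6.12 -6.03 -0.8" --pt "-6.12 -6.03 -1.6" --pt "-6.12 -6.03 -2.6" --pt "-6.12 -6.03 -3" --pt "-6.12 -6.03 -3" --pt "-6.12 -6.03 -3" --yaw '[-0.6,-1.4,-2.2,-3,-3.8,-4.6,-5.4,-6.2,-7,-7.6,-7.85,-7.85,-7.85,-7.85,-7.85,-7.85,-7.85]' --jaw '[1,1,1,1,1,1,1,1,1,1,1,1,1,1,1,1,1]'

```text
t: 12.85
eef_pos: [467.9, -103.1, 116.4]
tcp_rot: [1.531, 1.57, -0.391]
ft_force: [-0.8, 0.8, -2.0]
opening: 0.294
```

Run:
```python
from look import *
s,c=look('w6')
a=cv2.imread('pics/w6.png');k=5;o=(215,150)
b=cv2.resize(a[150:260,215:345],None,fx=k,fy=k,interpolation=cv2.INTER_CUBIC)
def box(ctr,yd,hx,hy,z,col):
    th=np.radians(yd);Y=np.array([np.cos(th),np.sin(th)]);X=np.array([Y[1],-Y[0]])
    pts=[]
    for i,j in((1,1),(1,-1),(-1,-1),(-1,1)):
        p=ctr[:2]+X*hx*i+Y*hy*j;pts.append((proj(c,(p[0],p[1],z))-o+.5)*k-.5)
    cv2.polylines(b,[np.array(pts).astype(int)],True,col,1)
e=s['eef_pos']
box(e[:2],70,17,28,e[2]-72.1,(0,255,0))
box(np.array([466.2,-104.5]),71,33,44,14,(0,0,255))
cv2.imwrite('pics/w6c.png',b)
```

```text
t 12.85 pos [ 467.9 -103.1  116.4] ydir -20.1 open 0.294 ft [-0.8  0.8 -2. ] xaxis [ 0.001 -0.    -1.   ]
```

View pics/w6c.png

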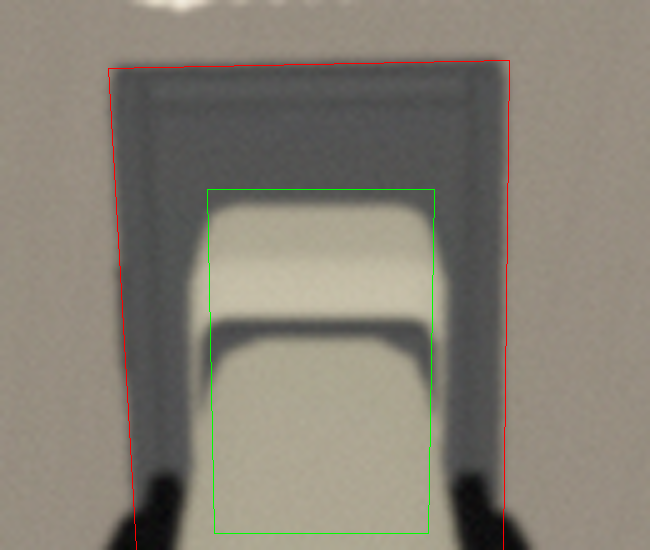

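The overlay shows the foot over the pocket, centred to within about 1–2 mm. I lower it, then check before letting go.

Request:
apply_moves --pt "0 0 -0.4" --pt "0 0 -0.8" --pt "0 0 -1.1" --pt "0 0 -1.3" --pt "0 0 -1.42" --pt "0 0 -1.48" --pt "0 0 -1.52" --pt "0 0 -1.52" --pt "0 0 -1.52" --pt "0 0 -1.52" --yaw '[0,0,0,0,0,0,0,0,0,0]' --jaw '[1,1,1,1,1,1,1,1,1,1]'

```text
t: 14.15
eef_pos: [467.9, -103.1, 78.6]
tcp_rot: [1.543, 1.569, -0.379]
ft_force: [-0.7, 0.4, -0.6]
opening: 0.295
```

Run:
```python
from look import *
s,c=look('w7')
cv2.imwrite('pics/s7.png',env.read_camera('scene')['frame'][150:300,180:360,::-1].repeat(4,0).repeat(4,1))
```

```text
t 14.15 pos [ 467.9 -103.1   78.6] ydir -20.1 open 0.295 ft [-0.7  0.4 -0.6] xaxis [ 0.001 -0.    -1.   ]
```

View pics/s7.png

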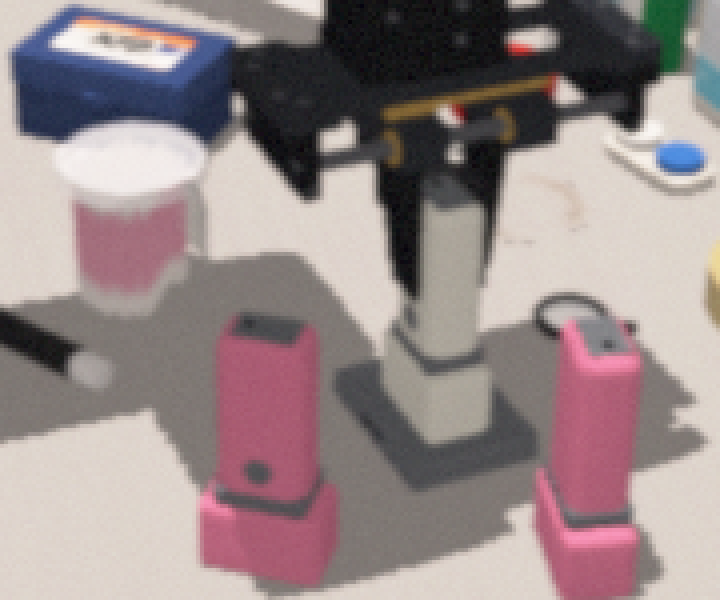

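The scanner is upright in the dock with most of its weight on the floor. I let go and rise straight up.

Request:
apply_moves --pt "0 0 -0.02" --pt "0 0 -0.02" --pt "0 0 -0.02" --pt "0 0 -0.02" --pt "0 0 -0.02" --pt "0 0 -0.02" --pt "0 0 -0.02" --pt "0 0 -0.02" --pt "0 0 0.5" --pt "0 0 1.2" --pt "0 0 2" --pt "0 0 3" --pt "0 0 4" --pt "0 0 5" --pt "0 0 6" --pt "0 0 6" --pt "0 0 6" --yaw '[0,0,0,0,0,0,0,0,0,0,0,0,0,0,0,0,0]' --jaw '[1,1,0.3,0.1,-0.2,-0.6,-0.9,-0.9,-0.9,-0.9,-0.9,-0.9,-0.9,-0.9,-0.9,-0.9,-0.9]'

```text
t: 16.38
eef_pos: [467.6, -103.0, 228.3]
tcp_rot: [1.551, 1.57, -0.372]
ft_force: [-0.0, 0.6, -0.8]
opening: 0.949
```

Run:
```python
from look import *
s,c=look('w8')
cv2.imwrite('pics/s8.png',env.read_camera('scene')['frame'][150:300,180:360,::-1].repeat(4,0).repeat(4,1))
```

```text
t 16.375 pos [ 467.6 -103.   228.3] ydir -20.1 open 0.949 ft [-0.   0.6 -0.8] xaxis [ 0.001 -0.    -1.   ]
```

View pics/s8.png

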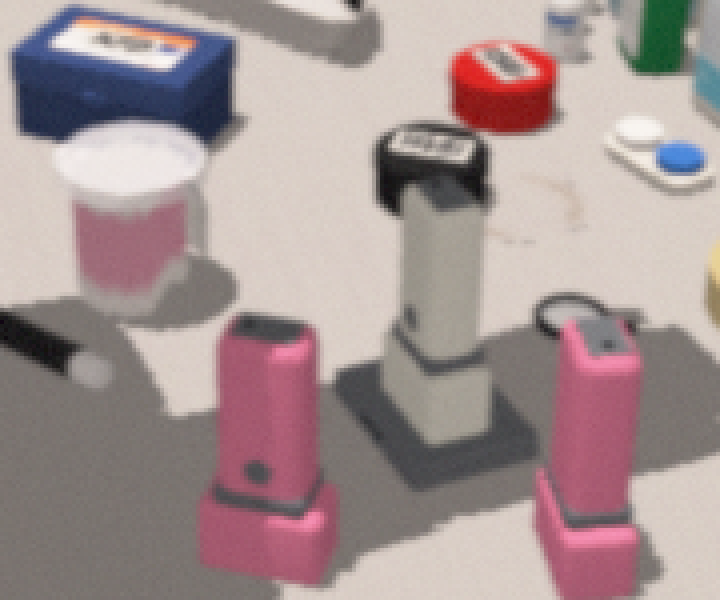

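View pics/w8.png

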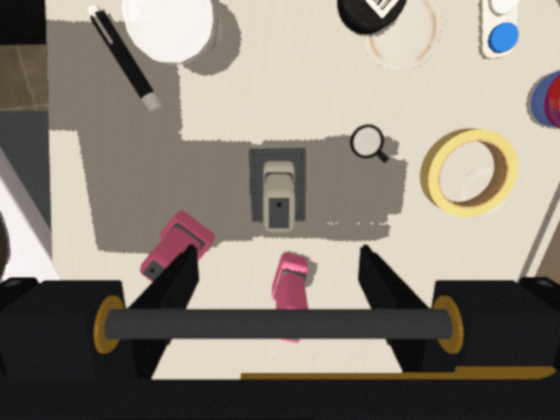

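The scanner stands upright in the dock, free of the fingers (scene crop at about (440,310), wrist at (278,190)). The pot, the box and the pink look-alikes are where they were.

```bash
python3 -c "
from cell import env
print(env.job_done())"
```

```text
the job is handed in; nothing more can be done
None
```

I took the white scanner from its dock and held it over the black pot's label. I then stood it back in the dock, let go and handed the job in at about 16.4 s; no verdict was reported.

- **Reading:** the scanner was held still for over 2.5 s, nose down. The nose was an estimated 75 mm above the label, worked out from the arm's height since there is no depth reading. The wrist-camera overlay showed the reading spot on the label within about 0.5 mm, with the broad side lined up with the label's long side. Nothing in the interface confirms the read itself.
- **Return:** the final pictures show the scanner upright in the dock and clear of the gripper. The pot, the strip box and the pink look-alikes were unmoved by eye.
- **Forces:** wrist forces at the end of each move were about 2 N or less.
- **Disagreement:** the top camera placed the label and dock about 2 mm away from where the wrist camera did. I used the wrist values because the scene camera fitted them better.

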